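Hold the hidden bolt head of a drooping magnifier arm

ROBOT

A 6-joint arm with a two-finger parallel gripper is mounted at the origin on a cart in front of the work surface, level with it; the furniture and walls round the work are solid. World frame = base frame: x ahead of the robot, y to its left, z up, the work surface at z = 0. Lengths are in mm, angles in rad, forces in N, time in s.
With the tool pointing down it reaches from about 325 to 875 mm from the base axis. Payload 4.4 kg.
Tool frame: the origin (TCP) lies on the centre line of the jaws, within the pads' length; the fingertips stand 14 mm ahead of it and the grasp point (between the pads) lies 5 mm behind it; z points along the fingers, x is the direction in which the jaws open and shut, and the axes are right-handed (so a half turn about z gives the same grasp; the last joint's range is limited). The gripper opens to 85 mm and grips with 20 to 120 N. Pads are 22 mm wide; open, the fingers measure 114 mm over their backs; the gripper's body (76 mm by 85 mm) begins 54 mm behind the grasp point. The pads swing forward as they close: fully open they stand 13 mm farther back than shut.
Start: joints at [-1.369, 0.207, 1.542, -0, 1.393, -0.15], TCP at [198.126, -539.79, 245.282] pointing down, gripper open.
Joint ranges: [-2.73, 2.73], [-0.86, 2.22], [0.23, 2.46], [-1.11, 4.25], [0.08, 2.63], [-2.82, 2.82]. Speed limits (rad/s): [2.79, 2.79, 3.14, 3.14, 3.14, 3.14].

INTERFACE

Orientations are given as [roll, pitch, yaw] about the fixed x, y, z axes, in that order (R = Rz(yaw) Ry(pitch) Rx(roll)).
In Python, from workcell import manip gives the robot as it stands.
- The arm moves only by the tool apply_moves, never from a script. Its argument "increments" is a list of rows, each a list of 3 entries, a list of its own where there are three numbers: the opening, from 0 (shut) to 1 (fully open), then the shift along the tool's x, y, z in m, then the turn, a rotation vector about the tool's x, y, z in degrees. In form: [[jaw, [tx, ty, tz], [rx, ry, rz]], ...]. A call has 1 to 10 rows; each row shifts and turns the pose as measured when the row begins, along the tool's axes as they then stand; what a row does not reach is not made up. A row lasts 1/8 s, in which the tool goes at most 62.5 mm and 10.7 degrees, less where a joint would pass 70% of its speed; a pose out of reach is approached as far as the arm can. A call with a gripper value outside its range is refused whole. The fingers move at their own pace and stop on an object; "newtons" is the grip in N (left out, the last holds). Time passes only in rows, so rows that do not move let the fingers close. It gives the time, the measured TCP pose, the force and the opening at its end, in the units of the state.
- manip.observe(): the state, without advancing time (a new reading comes with each control period).
- manip.capture(name): name is "side" or "top" or "wrist"; returns the picture (384x512x3 uint8, blue, green, red); there is no depth.
- manip.calibration(name): a dict with "K" (3x3 intrinsics, pixels), "R" (3x3) and "t" (3): a world point X has camera coordinates R X + t; the wrist camera has in their place "hand_eye" (4x4, takes a point from camera to tool coordinates, whose origin is the TCP and whose axes are the tool frame's). Camera axes: x right, y down, z forward; pixel columns grow to the right and rows downward; lengths in mm; the calibration is good to about 2 mm. A picture is of the moment at which its call begins: read the wrist's pose just before it. calibration takes no time and is no camera call.
- manip.close_job(): hands the job in, once; it reports no verdict.
Trained networks look in the newest picture that a camera, given by its name, has taken for a name from the list of things; names that differ only in an ending like _2 or _b are one class to them, and where a whole thing is asked for, a point or a joint stands for the part that bears it (a point fixed in the world has none). Each returns a list of dicts, best first, with "p" (0 to 1); they miss things now and then, are a little off and sometimes report something else, mostly with a low value. They report only what shows in the picture. A call takes as long as a camera call. They do not tell look-alikes from the thing itself.
- manip.boxes_of(query, camera): "position" ([column, row] in pixels, amid what is visible of it).
- manip.tip_of(query, camera): "position" ([column, row] in pixels: a listed point, or the origin of a listed thing).
The state is a dict: "time_s": time; "joint_positions": joint angles; "joint_vel": joint speeds; "effort": joint torques, N m; "tcp_pos": TCP position; "eef_rot": TCP orientation; "wrist_force": force on the tool from outside, world axes, zero at the start; "ft_torque": the same for the moment, N m; "grip_width": opening from 0.0 (shut) to 1.0 (fully open).
Only numpy, scipy, OpenCV 4.12 (cv2) and the standard library are available. Lean on these libraries where they do the work, as an engineer would, in place of code of your own. Each camera call takes 0.05 s, during which the arm holds its last target. There are 200 camera calls.

TASK

The magnifier arm has drooped onto a jar because its pivot bolt is loose, and the bolt turns together with the arm and its front nut. Reach down into the narrow gap behind the bracket's front plate, grip the hidden hexagonal bolt head and, turning by the head alone, bring the arm up off the jar until it is level; finish while still gripping the head so that it cannot turn back, ready for me to tighten the nut. Do not touch the arm or its lens, and leave the jar, the spanner and the other things on the bench where they are.

Things in the scene. Friction and masses are not known exactly. Their poses are not given: they have to be found in the camera images.
- bracket: Grey steel channel bracket fixed to the bench. Origin: centre of its underside, on the bench top; z up, y left, x along the bolt axis, away from the robot. Foot plate 72 (x) x 124 (y) x 8 mm. Two upright plates 6 mm thick, 60 mm wide (y), 162 mm high, at x = -28 to -22 mm (front) and x = +22 to +28 mm (rear): the gap between them is 44 mm, open above and at both sides. See gap_mouth.
- gap_mouth (a point): Middle of the gap between the bracket's plates, level with their upper edges (162 mm above the bench); axes as the bracket's. The bolt axis runs along x, 22 mm straight below this point. The bolt goes through the front plate only: nut and magnifier arm are in front of that plate, the bolt head behind it in the gap, 22 mm straight below this point.
- bolt_head: Dark hexagonal bolt head hidden in the gap: 24 mm across flats (27.7 over corners, a flat is 14 mm long), 16 mm thick along the bolt axis, centred in the gap. Origin: its centre. It only turns about its x (= bracket's x). Two flats face its +y and -y: upright with the arm level, leaning by the droop angle otherwise. Between head and front plate: washer and disc springs, 30 mm in diameter.
- pivot (a joint): Angle of bolt, head, nut and magnifier arm (one rigid piece) about the bracket's x, rad: 0 = arm level, pointing to the bracket's +y; negative = drooped (about -0.4 to -0.55 at the start); stops at -0.62 and +0.35. The arm's weight turns it back down (about 0.1 N m); hinge friction is far too small to hold it.
- lens_arm: Magnifier arm on the bolt, before the front plate: aluminium bar 6 mm thick, 20 mm high, its middle plane at x = -33 mm of the bracket, ending in a black lens ring 67 mm in diameter, 12 mm thick, centred 215 mm from the bolt axis. Origin: on the bolt axis in the middle of the gap (the bolt head's centre); y points along the arm to the lens, x along the bolt axis. Not to be touched.
- jar_tall: Pale grey jar with a wider pale green screw lid, 54 mm in diameter, 62 mm high, loose, standing under the bar of the arm and propping it. Origin: centre of its underside. To be left standing where it is.
- spanner: Steel spanner, 170 mm long, lying flat on the bench before the bracket, loose. Origin: about the middle of its length. To be left alone.
- loupe: Black eye loupe with a brass band, 34 mm in diameter, 30 mm high, loose. Origin: centre of its underside. To be left alone.
- bench_block: Black steel block, 66 x 44 x 22 mm, loose. Origin: centre of its underside. To be left alone.
There are look-alikes about, which are no part of the job. Several things look just like the jar_tall: the one meant starts farthest to the robot's right.

How it is judged (in metres and radians):
At the end, for the whole second after the job is handed in: The arm is level within 0.08 rad (about 4.5 degrees), held there by the fingers on the bolt head alone (more than 5 N between fingers and head, nothing touching arm or lens), and the jar still stands within 20 mm of where it stood (value of joint pivot between -0.08 and 0.08 rad and contact force between the fingers and bolt_head above 5 N and contact force between anything else and lens_arm below 0.1 N and distance of jar_tall from where it was at the start of the episode below 0.02 m and angle between jar_tall's own z axis and vertical below 0.1 rad); the arm keeps its last pose, push and grip.
It fails at once if the robot touches the magnifier arm or its lens (contact force between any of the arm, the fingers and lens_arm above 0.5 N).
It fails at once if the jar is pushed away or tipped (distance of jar_tall from where it was at the start of the episode above 0.03 m or angle between jar_tall's own z axis and vertical above 0.3 rad).
It fails at once if spanner, loupe or steel block is moved by more than 20 mm (distance of any of spanner, loupe, bench_block from where it was at the start of the episode above 0.02 m).
It also fails if it takes over 35 s, if anything falls off the work surface, if the arm or the gripper's body presses on something with over 40 N, if the wrist force passes 120 N, or if a joint passes its speed limit or range.

## Working session

There is one attempt and no reset: what is moved stays moved. The work goes in short steps, Python scripts to look and compute and a tool call to move; the robot and the scene stay as the last step left them, time stands still between calls to the robot, and variables do not carry over. Pictures are saved under pics/ and viewed, about 8 in all and at most 12, crops included, and the job is handed in when it is done.

Besides the shell and the picture viewer there is one more tool, called after "Emit:" as a command line: name --argument value ..., lists and objects as JSON in quotes. apply_moves: Moves the arm, as the interface text tells. Its arguments: {"type":"object","properties":{"increments":{"type":"array","items":{"type":"array"}},"newtons":{"type":"number"}},"required":["increments"]}

```bash
mkdir -p pics; ls
python3 - <<'E'
from workcell import manip
import cv2,numpy as np
for c in ("side","top"):
    im=manip.capture(c); cv2.imwrite(f"pics/{c}0.png",im)
    k=manip.calibration(c); print(c,{a:np.round(b,3).tolist() for a,b in k.items()})
    for q in ("gap_mouth","bracket","bolt_head","lens_arm","jar_tall","spanner","loupe","bench_block"):
        print(q,[(np.round(d["position"]).tolist(),round(d["p"],2)) for d in manip.tip_of(q,c)][:4])
print({a:np.round(b,3).tolist() for a,b in manip.calibration("wrist").items()})
print(manip.observe())
E
```

```text
pics
side {'K': [[380.095, 0.0, 250.609], [0.0, 380.095, 195.406], [0.0, 0.0, 1.0]], 'R': [[-0.998, -0.07, 0.008], [-0.051, 0.639, -0.767], [0.049, -0.766, -0.641]], 't': [495.871, -93.54, 1169.666]}
gap_mouth [([259.0, 124.0], 0.87)]
bracket [([256.0, 173.0], 0.89)]
bolt_head [([258.0, 129.0], 0.41)]
lens_arm [([257.0, 132.0], 0.68), ([259.0, 131.0], 0.62)]
jar_tall [([169.0, 327.0], 0.97), ([222.0, 251.0], 0.92), ([262.0, 196.0], 0.8)]
spanner [([297.0, 172.0], 0.8), ([259.0, 198.0], 0.64)]
loupe [([222.0, 286.0], 0.46)]
bench_block [([272.0, 274.0], 0.58)]
top {'K': [[382.495, 0.0, 259.332], [0.0, 382.495, 187.499], [0.0, 0.0, 1.0]], 'R': [[-0.025, -1.0, 0.006], [-0.989, 0.024, -0.148], [0.148, -0.009, -0.989]], 't': [320.869, 507.569, 995.943]}
gap_mouth [([356.0, 197.0], 0.91)]
bracket [([344.0, 203.0], 0.91)]
bolt_head [([355.0, 197.0], 0.5)]
lens_arm [([358.0, 196.0], 0.84)]
jar_tall [([296.0, 211.0], 0.81), ([156.0, 156.0], 0.63)]
spanner [([345.0, 240.0], 0.56)]
loupe [([192.0, 191.0], 0.54)]
bench_block [([208.0, 224.0], 0.64)]
{'K': [[272.014, 0.0, 255.927], [0.0, 272.014,
[... 158 characters left out ...]
e_s': 0.9, 'joint_positions': array([-1.36949346e+00,  2.06593529e-01,  1.54149430e+00, -2.57536813e-05,
        1.39346204e+00, -1.50501104e-01]), 'joint_vel': array([-1.30143873e-04, -4.05308764e-04, -1.16741506e-03,  4.63134059e-04,
       -7.98615509e-05,  1.44696300e-03]), 'effort': array([-1.06646744e-04, -3.83043301e+01, -2.91976815e+01, -1.86802458e-04,
        7.76190864e-04, -5.30817971e-06]), 'tcp_pos': array([ 198.12491108, -539.80465811,  245.28805867]), 'eef_rot': array([ 3.14156118e+00, -3.84991411e-05, -1.21898782e+00]), 'wrist_force': array([-0.33861642,  0.04823163,  0.18590481]), 'ft_torque': array([-0.01576988, -0.0400958 , -0.00642743]), 'grip_width': 1.0043853838027341}
```

Run:
```python
import cv2,numpy as np
a=cv2.imread("pics/side0.png");b=cv2.imread("pics/top0.png")
o=np.vstack([cv2.resize(a[80:360,90:410],(640,560))])
t=cv2.resize(b[110:290,120:440],(800,450),interpolation=cv2.INTER_CUBIC)
cv2.imwrite("pics/s1.png",cv2.resize(o,(685,600)));cv2.imwrite("pics/t1.png",t)
```

```text
(no output)
```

View pics/side0.png

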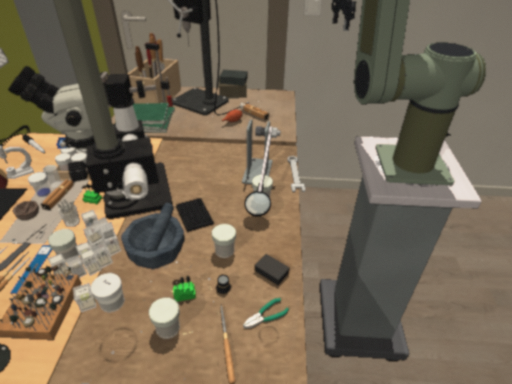

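View pics/t1.png

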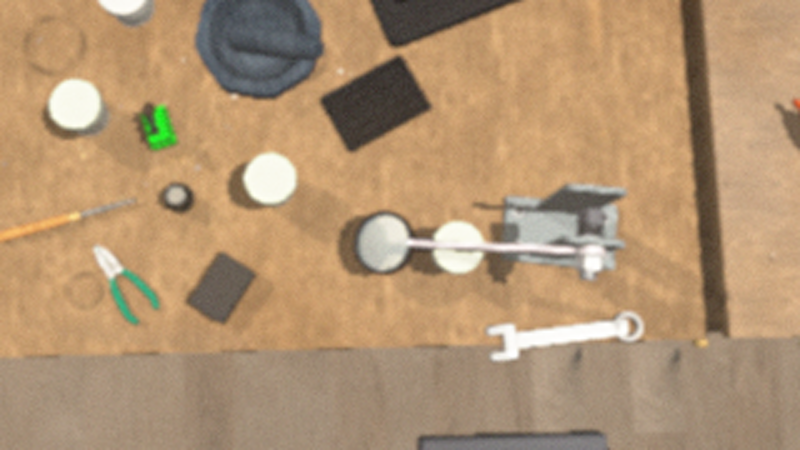

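```bash
cat > h.py <<'E'
from workcell import manip
import cv2,numpy as np
from scipy.spatial.transform import Rotation as Rn
def cam(c):
    k=manip.calibration(c);K=np.array(k["K"])
    if c!="wrist": R,t=np.array(k["R"]),np.array(k["t"])
    else:
        s=manip.observe();T=np.eye(4);T[:3,:3]=Rn.from_euler("xyz",s["eef_rot"]).as_matrix();T[:3,3]=s["tcp_pos"]
        M=np.linalg.inv(T@np.array(k["hand_eye"]));R,t=M[:3,:3],M[:3,3]
    return K,R,t
def onplane(C,p,z):
    K,R,t=C;d=R.T@np.linalg.solve(K,[p[0],p[1],1.]);o=-R.T@t
    return o+d*(z-o[2])/d[2]
def proj(C,X):
    K,R,t=C;q=K@(R@np.asarray(X,float)+t);return q[:2]/q[2]
def tri(Cs,ps):
    A=np.zeros((3,3));b=np.zeros(3)
    for (K,R,t),p in zip(Cs,ps):
        d=R.T@np.linalg.solve(K,[p[0],p[1],1.]);d/=np.linalg.norm(d);P=np.eye(3)-np.outer(d,d);A+=P;b+=P@(-R.T@t)
    return np.linalg.solve(A,b)
E
python3 - <<'E'
from h import *
np.set_printoptions(precision=1,suppress=True)
S,T=cam("side"),cam("top")
print("tri",tri([S,T],[(259,124),(356,197)]), onplane(S,(259,124),162),onplane(T,(356,197),162))
print("bracket",onplane(S,(256,173),0),onplane(T,(344,203),0))
# from t1 crop (scale 2.5, offset 120,110)
f=lambda u,v:(120+u/2.5,110+v/2.5)
for n,(u,v),z in [("rear L",(568,186),162),("rear R",(626,192),162),("front R",(623,243),162),("lens",(385,241),50),("bar near bolt",(590,252),140),("jar",(459,247),62),("span a",(505,342),5),("span b",(628,327),5)]: print(n,onplane(T,f(u,v),z))
print("lens tri",tri([S,T],[(258,204),f(385,241)]))
E
```

```text
tri [469.   82.5 166.1] [470.3  74.9 162. ] [468.4  81.5 162. ]
bracket [475.4  79.5   0. ] [471.5  73.3   0. ]
rear L [499.1 100.5 162. ]
rear R [491.9  45.7 162. ]
front R [443.5  51.9 162. ]
lens [461.9 270.7  50. ]
bar near bolt [437.6  77.8 140. ]
jar [452.5 194.1  62. ]
span a [352.7 141.4   5. ]
span b [365.5   6.1   5. ]
lens tri [461.1 270.6  45.2]
```

Run:
```python
from h import *
np.set_printoptions(precision=0,suppress=True)
S=cam("side")
for p in [(205,103),(232,88),(240,116),(265,133),(155,100),(296,190)]: print(p,onplane(S,p,0))
for h in (0,100,200,300,400): print(h,proj(S,[565,-190,h]),proj(S,onplane(S,(205,103),0)+[0,0,h]))
```

```text
(205, 103) [ 700. -361.    0.]
(232, 88) [ 610. -507.    0.]
(240, 116) [ 555. -268.    0.]
(265, 133) [ 458. -154.    0.]
(155, 100) [ 900. -370.    0.]
(296, 190) [358. 151.   0.]
0 [235. 126.] [205. 103.]
100 [235. 100.] [203.  78.]
200 [234.  71.] [201.  51.]
300 [233.  39.] [199.  21.]
400 [233.   3.] [196. -12.]
```

Run:
```python
from h import *
s=manip.observe();p=s["tcp_pos"];y0=s["eef_rot"][2]
N=16;tgt=np.array([470,78,310.]);dy=(1.444-y0)/N;rows=[]
for i in range(N):
    R=Rn.from_euler("xyz",[np.pi,0,y0+i*dy]);v=R.inv().apply((tgt-p)/N)/1000
    rows.append([1,np.round(v,3).tolist(),[0,0,round(-np.degrees(dy),1)]])
print(rows)
```

```text
[[1, [-0.03, -0.029, -0.004], [0, 0, np.float64(-9.5)]], [1, [-0.025, -0.034, -0.004], [0, 0, np.float64(-9.5)]], [1, [-0.019, -0.038, -0.004], [0, 0, np.float64(-9.5)]], [1, [-0.013, -0.04, -0.004], [0, 0, np.float64(-9.5)]], [1, [-0.006, -0.042, -0.004], [0, 0, np.float64(-9.5)]], [1, [0.001, -0.042, -0.004], [0, 0, np.float64(-9.5)]], [1, [0.008, -0.041, -0.004], [0, 0, np.float64(-9.5)]], [1, [0.015, -0.039, -0.004], [0, 0, np.float64(-9.5)]], [1, [0.021, -0.036, -0.004], [0, 0, np.float64(-9.5)]], [1, [0.027, -0.032, -0.004], [0, 0, np.float64(-9.5)]], [1, [0.032, -0.028, -0.004], [0, 0, np.float64(-9.5)]], [1, [0.036, -0.022, -0.004], [0, 0, np.float64(-9.5)]], [1, [0.039, -0.016, -0.004], [0, 0, np.float64(-9.5)]], [1, [0.041, -0.009, -0.004], [0, 0, np.float64(-9.5)]], [1, [0.042, -0.002, -0.004], [0, 0, np.float64(-9.5)]], [1, [0.042, 0.005, -0.004], [0, 0, np.float64(-9.5)]]]
```

Emit:
apply_moves --increments '[[1,[-0.03,-0.029,-0.006],[0,0,-9.5]],[1,[-0.025,-0.034,-0.006],[0,0,-9.5]],[1,[-0.019,-0.038,-0.006],[0,0,-9.5]],[1,[-0.013,-0.04,-0.006],[0,0,-9.5]],[1,[-0.006,-0.042,-0.006],[0,0,-9.5]],[1,[0.001,-0.042,-0.006],[0,0,-9.5]],[1,[0.008,-0.041,-0.006],[0,0,-9.5]],[1,[0.015,-0.039,-0.006],[0,0,-9.5]]]'

```text
time_s: 1.9
tcp_pos: [331.6, -223.2, 294.7]
eef_rot: [3.14, -0.003, 0.145]
wrist_force: [-0.1, 1.0, -0.7]
grip_width: 0.998
```

Emit:
apply_moves --increments '[[1,[0.021,-0.036,-0.003],[0,0,-9.5]],[1,[0.027,-0.032,-0.003],[0,0,-9.5]],[1,[0.032,-0.028,-0.002],[0,0,-9.5]],[1,[0.036,-0.022,-0.002],[0,0,-9.5]],[1,[0.039,-0.016,-0.002],[0,0,-9.5]],[1,[0.041,-0.009,-0.002],[0,0,-9.5]],[1,[0.042,-0.002,-0.002],[0,0,-9.0]],[1,[0.038,0.003,0],[0,0,-7.5]],[1,[0,0,0],[0,0,0]]]'

```text
time_s: 3.02
tcp_pos: [451.7, 101.0, 314.0]
eef_rot: [3.129, 0.004, 1.476]
wrist_force: [-0.6, 0.4, 0.3]
grip_width: 0.995
```

Run:
```python
from h import *
s=manip.observe();print(s["tcp_pos"],s["eef_rot"],s["joint_positions"])
C=cam("wrist");im=manip.capture("wrist")
for q in ("gap_mouth","bolt_head","lens_arm","bracket"):
    r=manip.tip_of(q,"wrist")
    print(q,[(np.round(d["position"],1).tolist(),round(d["p"],2),onplane(C,d["position"],162 if q=="gap_mouth" else 0 if q=="bracket" else 140).round(1).tolist()) for d in r][:3])
np.save("w1.npy",np.array([*C[0].ravel(),*C[1].ravel(),*C[2]]))
cv2.imwrite("pics/w1.png",cv2.resize(im,None,fx=1.5,fy=1.5))
```

```text
[451.72701679 101.01790782 313.99627367] [3.12925617 0.00376918 1.47565583] [ 0.03624227 -0.09362425  1.71600738 -0.00536328  1.50747388 -1.43912883]
gap_mouth [([236.3, 202.7], 0.76, [471.4, 77.2, 162.0]), ([240.5, 194.2], 0.67, [462.2, 82.8, 162.0]), ([316.0, 153.2], 0.45, [425.6, 165.1, 162.0])]
bolt_head [([240.5, 196.9], 0.56, [472.0, 80.5, 140.0])]
lens_arm []
bracket [([243.8, 169.2], 0.68, [467.7, 78.2, 0.0])]
```

View pics/w1.png

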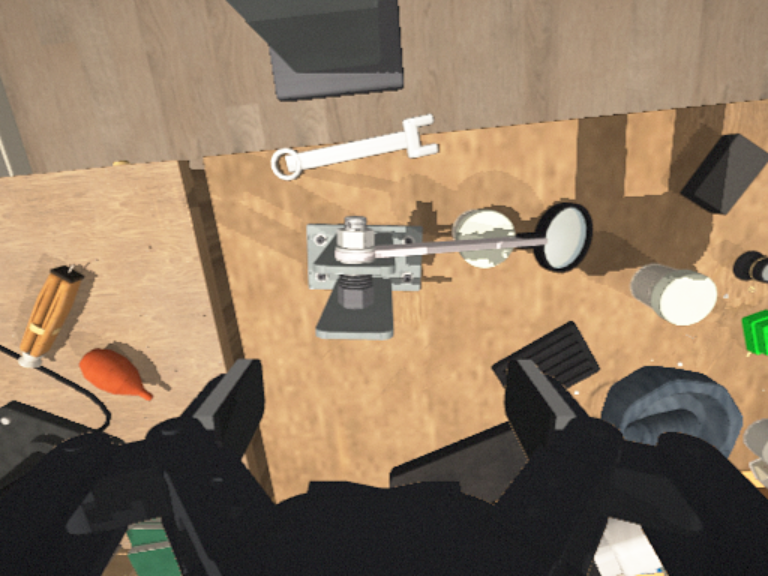

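Run:
```python
from h import *
im=manip.capture("wrist");np.save("im.npy",im)
cv2.imwrite("pics/w1c.png",cv2.resize(im[135:235,195:295],(600,600),interpolation=cv2.INTER_CUBIC))
```

```text
(no output)
```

View pics/w1c.png

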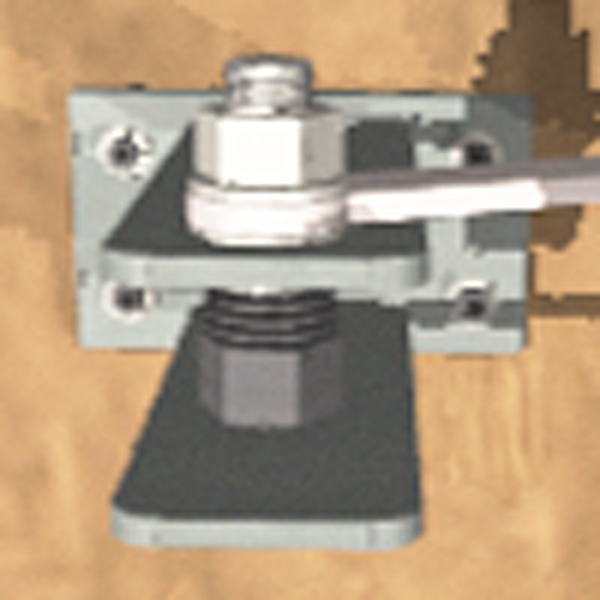

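```bash
cat > fit.py <<'E'
from h import *
from scipy.optimize import least_squares
C=cam("wrist")
g=lambda u,v:np.array([195+u/6-.5+.08,135+v/6-.5+.08])
# bracket pts, pixel, use (u,v)
D=[((-28,0,162),(265,252),(0,1)),((-22,0,162),(265,287),(0,1)),((22,0,162),(268,517),(0,1)),((28,0,162),(268,546),(0,1)),
((25,-30,162),(111,530),(1,0)),((25,30,162),(424,530),(1,0)),((-25,-30,162),(103,270),(1,0)),((-25,30,162),(428,270),(1,0)),
((-36,62,8),(532,95),(1,1)),((-36,-62,8),(70,92),(1,1)),((36,-62,8),(78,348),(1,1)),((36,62,8),(527,352),(1,1))]
def res(q,full=False):
    r=[]
    for X,p,m in D:
        w=Rn.from_euler("z",q[2]).apply(X)+[q[0],q[1],q[3] if len(q)>3 else 0]
        r.append((proj(C,w)-g(*p))*m)
    return np.array(r) if full else np.ravel(r)
np.set_printoptions(precision=2,suppress=True)
for x0 in ([470,78,-.1],[470,78,-.1,0]):
    s=least_squares(res,x0,loss="soft_l1");print(s.x,s.cost);
print(res(s.x,True))
q=s.x;O=Rn.from_euler("z",q[2])
for th in (-.35,-.4,-.45,-.5,-.55):
    pts=[]
    for k in range(6):
        a=np.pi/6+k*np.pi/3  # corners
        pts.append([(proj(C,O.apply([8,13.85*np.sin(a+0)*0+13.85*np.cos(a+th),140+13.85*np.sin(a+th)])+[q[0],q[1],q[3]])-[195-.42,135-.42])*6])
    print(th,np.round(np.array(pts)[:4].reshape(-1,2)).tolist(), "lens",proj(C,O.apply([-33,215*np.cos(th),140+215*np.sin(th)])+[q[0],q[1],q[3]])*1.5)
E
python3 fit.py
```

```text
[470.35  76.89  -0.11] 2.3493682966111953
[471.65  76.52  -0.11  -4.67] 1.38274094552253
[[-0.    0.46]
 [-0.    0.04]
 [-0.   -0.47]
 [-0.   -0.39]
 [-0.43 -0.  ]
 [ 0.43  0.  ]
 [-0.92 -0.  ]
 [ 0.56  0.  ]
 [ 0.16  0.08]
 [ 0.05 -0.01]
 [ 0.69  0.23]
 [-0.56  0.15]]
-0.35 [[342.0, 411.0], [294.0, 428.0], [224.0, 423.0], [206.0, 402.0]] lens [580.26 238.57]
-0.4 [[343.0, 410.0], [298.0, 428.0], [227.0, 424.0], [205.0, 403.0]] lens [571.4  236.81]
-0.45 [[343.0, 408.0], [301.0, 427.0], [229.0, 425.0], [204.0, 404.0]] lens [562.55 235.16]
-0.5 [[343.0, 407.0], [304.0, 427.0], [232.0, 426.0], [204.0, 405.0]] lens [553.71 233.62]
-0.55 [[343.0, 406.0], [308.0, 426.0], [235.0, 426.0], [204.0, 406.0]] lens [544.9  232.18]
```

```bash
cat > plan.py <<'E'
from h import *
B=np.array([470.5,76.8,0]);YAW=-.11
def target(th,back=0,dx=6,dz=0,z=140,dy=0):
    R=Rn.from_euler("z",YAW)*Rn.from_euler("x",th)*Rn.from_matrix(np.array([[0,1,0],[1,0,0],[0,0,-1.]]))
    P=Rn.from_euler("z",YAW).apply([dx,dy,z])+B
    return P+R.apply([0,0,5-back]),R
def plan(t,n):
    s=manip.observe();p=s["tcp_pos"];R=Rn.from_euler("xyz",s["eef_rot"])
    rv=(R.inv()*t[1]).as_rotvec()/n
    print("dist",np.linalg.norm(t[0]-p),"total tool shift",R.inv().apply(t[0]-p).round(1),"rot",np.degrees(rv*n).round(1),"F",s["wrist_force"].round(1),"grip",round(s["grip_width"],3))
    for i in range(n):
        print([1,(((R*Rn.from_rotvec(rv*i)).inv().apply(t[0]-p)/n/1000).round(4)).tolist(),np.degrees(rv).round(1).tolist()])
E
python3 -c "
from plan import *
plan(target(-.45,85),4)"
```

```text
dist 106.76846555358256 total tool shift [ 16.   26.2 102.3] rot [  0.8 -25.5   0.3] F [0.7 0.1 0.8] grip 0.999
[1, [0.004, 0.0066, 0.0256], [0.2, -6.4, 0.1]]
[1, [0.0068, 0.0066, 0.0249], [0.2, -6.4, 0.1]]
[1, [0.0096, 0.0067, 0.024], [0.2, -6.4, 0.1]]
[1, [0.0122, 0.0068, 0.0228], [0.2, -6.4, 0.1]]
```

Emit:
apply_moves --increments '[[1,[0.004,0.0066,0.0256],[0.2,-6.4,0.1]],[1,[0.0068,0.0066,0.0249],[0.2,-6.4,0.1]],[1,[0.0096,0.0067,0.024],[0.2,-6.4,0.1]],[1,[0.0122,0.0068,0.0228],[0.2,-6.4,0.1]],[1,[0,0,0],[0,0,0]]]'

```text
time_s: 3.95
tcp_pos: [483.1, 104.6, 211.8]
eef_rot: [3.133, 0.464, 1.443]
wrist_force: [-0.3, -0.0, -0.5]
grip_width: 1.0
```

Run:
```python
from plan import *
plan(target(-.45,85),1);plan(target(-.45,0),4)
C=cam("wrist");im=manip.capture("wrist")
O=Rn.from_euler("z",YAW)
print({k:proj(C,O.apply(v)+B).round(1).tolist() for k,v in dict(fo=(-28,0,162),fi=(-22,0,162),ri=(22,0,162),ro=(28,0,162),rl=(25,-30,162),rr=(25,30,162),head8=(8,0,154)).items()})
cv2.imwrite("pics/w2.png",cv2.resize(im,None,fx=1.5,fy=1.5))
```

```text
dist 6.796599688049484 total tool shift [ 5.1 -3.6 -2.8] rot [ 0.   0.8 -0.9] F [-0.3 -0.  -0.5] grip 1.0
[1, [0.0051, -0.0036, -0.0028], [0.0, 0.8, -0.9]]
dist 82.51280826691897 total tool shift [ 6.3 -3.7 82.2] rot [ 0.   0.8 -0.9] F [-0.3 -0.  -0.5] grip 1.0
[1, [0.0016, -0.0009, 0.0205], [0.0, 0.2, -0.2]]
[1, [0.0015, -0.0009, 0.0206], [0.0, 0.2, -0.2]]
[1, [0.0014, -0.0009, 0.0206], [0.0, 0.2, -0.2]]
[1, [0.0014, -0.0009, 0.0206], [0.0, 0.2, -0.2]]
{'fo': [250.3, 165.8], 'fi': [250.4, 174.3], 'ri': [251.6, 232.2], 'ro': [251.7, 239.6], 'rl': [218.2, 229.1], 'rr': [289.7, 243.6], 'head8': [256.1, 211.2]}
```

View pics/w2.png

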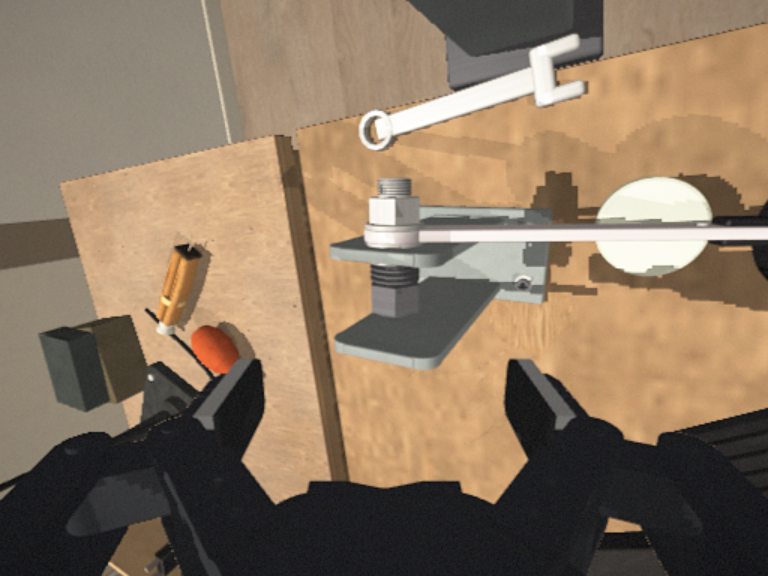

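Run:
```python
from plan import *
C=cam("wrist");O=Rn.from_euler("z",YAW)
for x in (-8,8):
  for a,b in ((0,13.85),(12,6.93),(-12,6.93)):
    v=Rn.from_euler("x",-.45).apply([x,a,b])+[0,0,140]
    print(x,a,b,(proj(C,O.apply(v)+B)*1.5).round(1))
for y in (30,60,100,200):
    v=Rn.from_euler("x",-.45).apply([-33,y,10])+[0,0,140];print(y,(proj(C,O.apply(v)+B)*1.5).round(1))
im=manip.capture("wrist")
cv2.imwrite("pics/w2c.png",cv2.resize(im[150:250,210:310],(600,600),interpolation=cv2.INTER_CUBIC))
```

```text
-8 0 13.85 [398.2 283.3]
-8 12 6.93 [421.5 279.5]
-8 -12 6.93 [374.4 280. ]
8 0 13.85 [398.4 314. ]
8 12 6.93 [421.2 309.2]
8 -12 6.93 [375.1 309.8]
30 [459.8 230.6]
60 [522.2 229.7]
100 [605.9 228.5]
200 [817.9 225.4]
```

View pics/w2c.png

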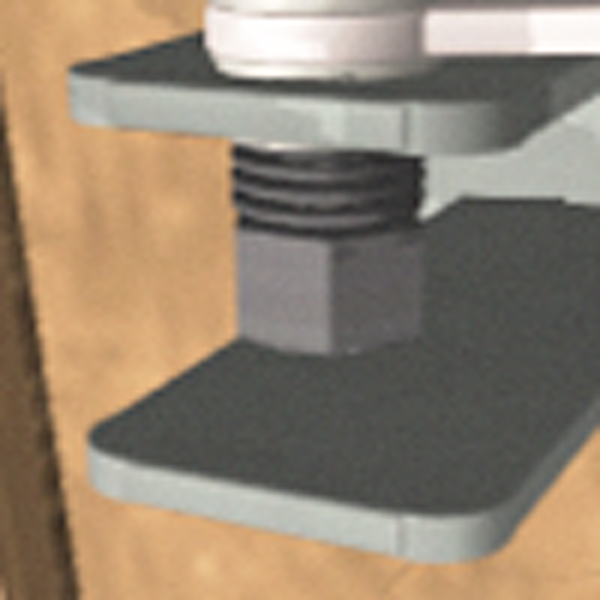

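Emit:
apply_moves --increments '[[1,[0.005,-0.0036,0],[0,0.8,-0.9]],[1,[0,0,0.02],[0,0,0]],[1,[0,0,0.02],[0,0,0]],[1,[0,0,0.01],[0,0,0]],[1,[0,0,0],[0,0,0]]]'

```text
time_s: 4.68
tcp_pos: [483.3, 85.5, 176.3]
eef_rot: [3.115, 0.436, 1.444]
wrist_force: [-0.1, -0.8, 1.3]
grip_width: 1.0
```

```bash
python3 -c "
from plan import *
plan(target(-.45,0),2)"
```

```text
dist 43.0185695549803 total tool shift [ 6.1 -6.7 42.1] rot [ 1.1 -0.8 -0.9] F [-0.1 -0.8  1.3] grip 1.0
[1, [0.003, -0.0034, 0.021], [0.5, -0.4, -0.4]]
[1, [0.0032, -0.0031, 0.021], [0.5, -0.4, -0.4]]
```

Emit:
apply_moves --increments '[[1,[0.006,-0.0075,0],[1.1,-0.8,-0.9]],[1,[0,0,0],[0,0,0]]]'

```text
time_s: 4.92
tcp_pos: [477.1, 92.6, 175.3]
eef_rot: [3.14, 0.449, 1.461]
wrist_force: [-0.4, 0.2, 0.3]
grip_width: 1.002
```

```bash
python3 -c "
from plan import *
plan(target(-.45,0),2)"
```

```text
dist 43.91451280695043 total tool shift [ 0.5  1.1 43.9] rot [ 0.1 -0.1 -0. ] F [-0.4  0.2  0.3] grip 1.002
[1, [0.0003, 0.0006, 0.0219], [0.0, -0.0, -0.0]]
[1, [0.0003, 0.0006, 0.0219], [0.0, -0.0, -0.0]]
```

Emit:
apply_moves --increments '[[1,[0.0005,0.0005,0.012],[0,0,0]],[1,[0,0,0.012],[0,0,0]]]'

```text
time_s: 5.18
tcp_pos: [477.7, 83.2, 153.5]
eef_rot: [3.137, 0.448, 1.461]
wrist_force: [-0.6, 0.7, 0.6]
grip_width: 1.004
```

```bash
python3 -c "
from plan import *
plan(target(-.45,0),2)"
```

```text
dist 20.221168213389028 total tool shift [-0.6 -0.6 20.2] rot [ 0.3 -0.1  0. ] F [-0.6  0.7  0.6] grip 1.004
[1, [-0.0003, -0.0003, 0.0101], [0.1, -0.1, 0.0]]
[1, [-0.0003, -0.0003, 0.0101], [0.1, -0.1, 0.0]]
```

Emit:
apply_moves --increments '[[1,[-0.0005,-0.0006,0.01],[0.2,0,0]],[1,[0,-0.0003,0.01],[0,0,0]],[1,[0,0,0],[0,0,0]]]'

```text
time_s: 5.55
tcp_pos: [474.0, 72.5, 132.2]
eef_rot: [-3.137, 0.45, 1.462]
wrist_force: [0.6, 0.1, -0.5]
grip_width: 1.0
```

Run:
```python
from plan import *
plan(target(-.45,0),1)
im=manip.capture("wrist")
cv2.imwrite("pics/w3.png",cv2.resize(im,None,fx=1.5,fy=1.5))
```

```text
dist 4.263939541451828 total tool shift [ 0.1  2.  -3.7] rot [-0.2 -0.   0.1] F [ 0.6  0.1 -0.5] grip 1.0
[1, [0.0001, 0.002, -0.0037], [-0.2, -0.0, 0.1]]
```

View pics/w3.png

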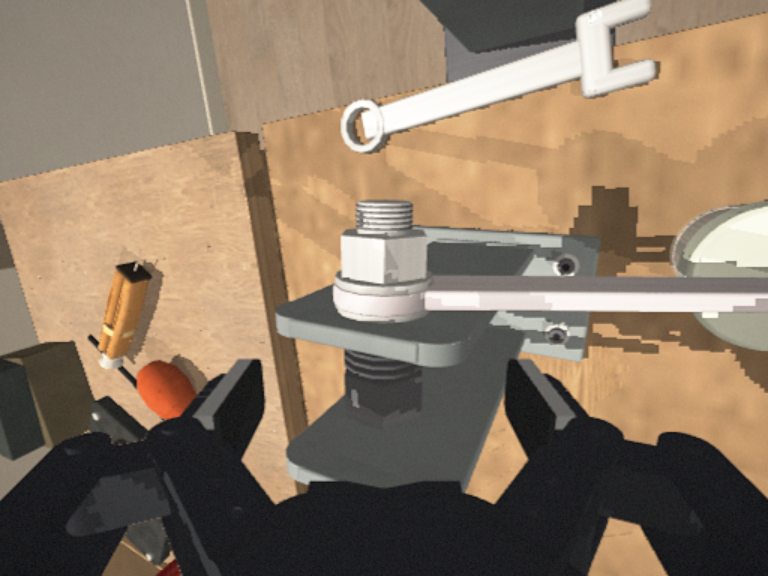

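Emit:
apply_moves --increments '[[1,[0,0.002,-0.0035],[-0.2,0,0]],[0.45,[0,0,0],[0,0,0]],[0.45,[0,0,0],[0,0,0]],[0.45,[0,0,0],[0,0,0]]]' --newtons 50

```text
time_s: 6.1
tcp_pos: [478.1, 74.6, 137.4]
eef_rot: [3.137, 0.448, 1.461]
wrist_force: [0.1, 0.1, 0.0]
grip_width: 0.451
```

Run:
```python
from plan import *
plan(target(-.45,0),1)
im=manip.capture("wrist")
cv2.imwrite("pics/w4.png",cv2.resize(im[190:340,170:340],None,fx=4,fy=4,interpolation=cv2.INTER_CUBIC))
```

```text
dist 2.752173299894328 total tool shift [ 0.1 -1.8  2.1] rot [ 0.2 -0.1  0. ] F [0.1 0.1 0. ] grip 0.451
[1, [0.0001, -0.0018, 0.0021], [0.2, -0.1, 0.0]]
```

View pics/w4.png

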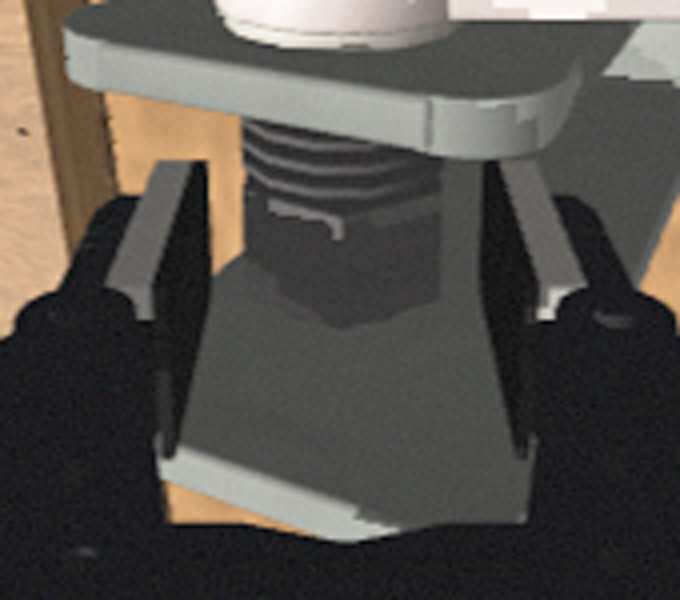

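Run:
```python
from plan import *
k=manip.calibration("wrist");M=np.linalg.inv(np.array(k["hand_eye"]));C=(np.array(k["K"]),M[:3,:3],M[:3,3])
for y in (-11,11):
  for z in (10,-5,-25): print(y,z,[((proj(C,(x,y,z))-[170,190])*4).round().tolist() for x in (-19,19)])
CW=cam("wrist");O=Rn.from_euler("z",YAW)
for x in (-8,8):
  for a,b in ((0,13.85),(12,6.93),(-12,6.93)):
    v=Rn.from_euler("x",-.45).apply([x,a,b])+[0,0,140]
    print(x,a,b,((proj(CW,O.apply(v)+B)-[170,190])*4).round(1))
```

```text
-11 10 [[208.0, 154.0], [482.0, 154.0]]
-11 -5 [[193.0, 202.0], [497.0, 202.0]]
-11 -25 [[168.0, 284.0], [522.0, 285.0]]
11 10 [[213.0, 295.0], [477.0, 296.0]]
11 -5 [[199.0, 356.0], [490.0, 356.0]]
11 -25 [[177.0, 458.0], [513.0, 458.0]]
-8 0 13.85 [346.  210.4]
-8 12 6.93 [446.2 184.3]
-8 -12 6.93 [245.4 184.1]
8 0 13.85 [345.7 334.1]
8 12 6.93 [442.5 302.7]
8 -12 6.93 [248.5 302.6]
```

Emit:
apply_moves --increments '[[0.45,[0,-0.0015,0.0015],[0.1,0,0]],[0.35,[0,0,0],[0,0,0]]]' --newtons 50

```text
time_s: 6.4
tcp_pos: [476.3, 74.1, 135.9]
eef_rot: [3.139, 0.448, 1.461]
wrist_force: [-0.1, -0.1, -0.2]
grip_width: 0.347
```

```bash
python3 -c "
from plan import *
plan(target(-.45,0),1)"
```

```text
dist 0.4361220053079714 total tool shift [ 0.  -0.   0.4] rot [ 0.1 -0.1  0. ] F [-0.1 -0.1 -0.2] grip 0.347
[1, [0.0, -0.0, 0.0004], [0.1, -0.1, 0.0]]
```

Pose is within 0.5 mm; close on the head.

Emit:
apply_moves --increments '[[0.0,[0,0,0],[0,0,0]],[0.0,[0,0,0],[0,0,0]],[0.0,[0,0,0],[0,0,0]]]' --newtons 50

```text
time_s: 6.78
tcp_pos: [476.3, 73.8, 136.4]
eef_rot: [3.139, 0.449, 1.461]
wrist_force: [-0.5, 0.5, 0.2]
grip_width: 0.27
```

```bash
python3 -c "
from plan import *
plan(target(-.45,0),1)
print(manip.observe()['ft_torque'])"
```

```text
dist 0.8758713907607998 total tool shift [ 0.5 -0.1  0.7] rot [ 0.1 -0.1 -0. ] F [-0.5  0.5  0.2] grip 0.27
[1, [0.0005, -0.0001, 0.0007], [0.1, -0.1, -0.0]]
[ 0.0597662   0.01962234 -0.03203597]
```

Emit:
apply_moves --increments '[[0.0,[0.0005,0,0.0005],[0,4,0]],[0.0,[0.0004,0,0],[0,4,0]],[0.0,[0,0,0],[0,0,0]]]' --newtons 60

```text
time_s: 7.15
tcp_pos: [476.4, 74.4, 136.2]
eef_rot: [3.139, 0.307, 1.461]
wrist_force: [0.0, 1.7, 0.4]
grip_width: 0.267
```

```bash
python3 -c "
from plan import *
plan(target(0,0),4)
print(manip.observe()['ft_torque'])
plan(target(-.31,0),1)"
```

```text
dist 2.1384794845374184 total tool shift [ 2.1 -0.1  0.6] rot [ 0.1 17.6  0. ] F [0.  1.7 0.4] grip 0.267
[1, [0.0005, -0.0, 0.0001], [0.0, 4.4, 0.0]]
[1, [0.0005, -0.0, 0.0002], [0.0, 4.4, 0.0]]
[1, [0.0005, -0.0, 0.0002], [0.0, 4.4, 0.0]]
[1, [0.0005, -0.0, 0.0003], [0.0, 4.4, 0.0]]
[ 0.36663253 -0.07805314 -0.05631127]
dist 0.968004398616754 total tool shift [ 0.5 -0.1  0.8] rot [ 0.1 -0.1  0. ] F [0.  1.7 0.4] grip 0.267
[1, [0.0005, -0.0001, 0.0008], [0.1, -0.1, 0.0]]
```

Emit:
apply_moves --increments '[[0.0,[0.0004,0,0],[0,4.4,0]],[0.0,[0.0004,0,0],[0,4.4,0]],[0.0,[0.0004,0,0],[0,4.4,0]],[0.0,[0.0004,0,0],[0,4.4,0]],[0.0,[0,0,0],[0,0,0]]]' --newtons 60

```text
time_s: 7.78
tcp_pos: [476.5, 75.6, 135.9]
eef_rot: [3.141, 0.0, 1.463]
wrist_force: [1.4, 3.1, 0.3]
grip_width: 0.262
```

Run:
```python
from plan import *
plan(target(0,0),1)
print(manip.observe()['ft_torque'])
a=manip.capture("side");w=manip.capture("wrist")
S=cam("side");O=Rn.from_euler("z",YAW)
for th in (-.1,0,.1): print(th,(proj(S,O.apply([-33,215*np.cos(th),140+215*np.sin(th)])+B)).round(1),(proj(cam("wrist"),O.apply([-33,215*np.cos(th),140+215*np.sin(th)])+B)).round(1))
A=cv2.resize(a[90:290,180:330],(450,600),interpolation=cv2.INTER_CUBIC)
cv2.imwrite("pics/e.png",np.hstack([A,cv2.resize(w[190:340,170:258],(352,600))])[:,:800])
cv2.imwrite("pics/ew.png",cv2.resize(w,None,fx=1.5,fy=1.5))
print([(d["position"],d["p"]) for d in manip.boxes_of("lens_arm","side")],[(d["position"],d["p"]) for d in manip.tip_of("jar_tall","side")])
```

```text
dist 1.0745847112394464 total tool shift [ 0.5 -0.1  0.9] rot [0.  0.  0.1] F [1.4 3.1 0.3] grip 0.262
[1, [0.0005, -0.0001, 0.0009], [0.0, 0.0, 0.1]]
[ 0.25341198  0.04670856 -0.0614939 ]
-0.1 [257.6 186.7] [646.3 178.6]
0 [257.7 179.7] [710.8 188.8]
0.1 [257.9 171.9] [794.5 202.7]
[([262.6, 175.4], 0.74)] [([259.5, 194.8], 0.77), ([219.6, 253.1], 0.58), ([169.2, 326.5], 0.57)]
```

View pics/e.png

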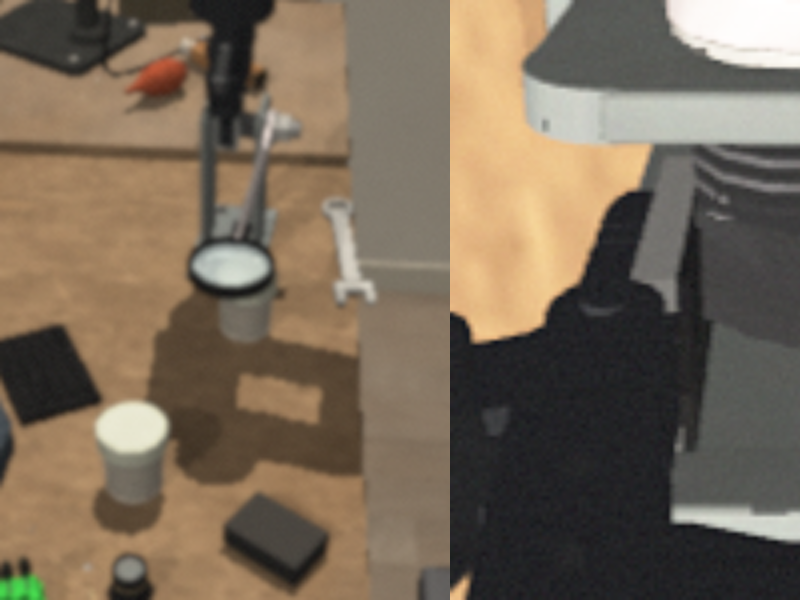

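View pics/ew.png

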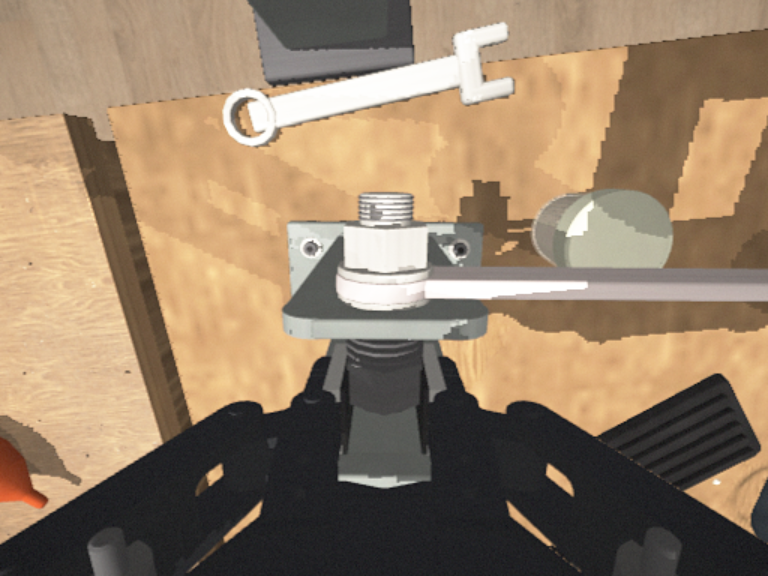

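```bash
python3 -c "
from workcell import manip
s=manip.observe();print(s['eef_rot'],s['grip_width'],s['wrist_force']);manip.close_job()"
```

```text
[3.14116461e+00 2.79295794e-03 1.46634223e+00] 0.26710320620451705 [0.0205393  0.13959579 1.99713912]
the job is handed in; nothing more can be done
```

I gripped the bolt head on its two flats, with the tool tilted about 0.45 rad to match the droop. Then I turned it about the bolt axis until the arm was level, and handed the job in still gripping, with the grip set to 60 N. `close_job` gives no verdict, so these are my own last checks:

- **Level:** the tool is within 0.003 rad of upright. In the side picture the lens centre is at row 178.7; a level arm would put it at 179.7, so the arm is about +0.01 rad from level.
- **Grip:** the opening is 0.267, about 23 mm. That fits the 24 mm flats and rules out the 30 mm washers. I did not measure the force between fingers and head directly; the wrist force was about 2 N.
- **Other things:** in the last pictures the jar stands where it was, clear of the arm. The spanner, loupe and block look unmoved, and I saw no contact with the arm or lens.
- **Time:** about 8 s of the 35 s.

One thing did not go as planned: on the way down the tool drifted up to 7 mm sideways. I corrected that before the fingers entered the gap, and the later 2–4 mm offsets before closing on the head. No other checks failed or disagreed.

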